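Top up the oil-tin crate on the workshop bench

TASK

The blue crate on the bench should be full of orange oil tins, but two of its cells are empty. Take the two orange tins that stand loose on the bench and set one upright in each empty cell, right down on its floor; lower them in, do not drop them.

Things in the scene. Friction and masses are not known exactly. Their poses are not given: they have to be found in the camera images.
- tin_a_center (a point): one of two orange oil tins standing loose on the bench (white band, black cap, 0.2 to 0.45 kg): round, 50 mm in diameter, 120 mm tall; the straight side ends 106 mm above the foot, then a cap 34 mm wide. This point: its centre, 60 mm above the foot, z up along the tin (yaw means nothing). Grip it 25 to 30 mm above this point: the fingers then stay above the crate's cover.
- tin_b_center (a point): the other loose orange oil tin, the same in all: 50 mm in diameter, 120 mm tall, this point at its centre, 60 mm above the foot, z up. A green and a grey tin of the same size, not wanted, stand nearby; the gaps between loose tins are at least 45 mm.
- cell_a_floor (a point): centre of the floor (yellow dot) of one of two empty cells of the fixed blue crate; x, y along the crate's sides, z up. The crate has 2 cells along x by 3 along y, 92 mm apart; its cover, top 55 mm above the bench, has a 74 mm square opening over each cell; floors are 6 mm above the bench. The other 4 cells hold the same orange tins, tops 126 mm above the bench.
- cell_b_floor (a point): centre of the floor (yellow dot) of the other empty cell of the same crate, same size and axes: 74 mm square opening, floor 6 mm and cover top 55 mm above the bench.
Things that resemble listed ones, but are neither listed nor needed, are in the scene too. Leave any red or yellow look-alike of the part that bears tin_a_center alone. What is shaped like the part that bears tin_b_center but pink is not meant.

How it is judged (in metres and radians):
At the end, for the whole second after the job is handed in: Each of the two empty cells holds one of the two orange tins (either way round): the tin's centre within 20 mm sideways of the cell's centre and less than 68 mm above its floor (60 mm when it stands on it), upright within 10 degrees, at rest (((horizontal distance between tin_a_center and cell_a_floor below 0.02 m and z of tin_a_center in the frame of cell_a_floor below 0.068 m and horizontal distance between tin_b_center and cell_b_floor below 0.02 m and z of tin_b_center in the frame of cell_b_floor below 0.068 m) or (horizontal distance between tin_a_center and cell_b_floor below 0.02 m and z of tin_a_center in the frame of cell_b_floor below 0.068 m and horizontal distance between tin_b_center and cell_a_floor below 0.02 m and z of tin_b_center in the frame of cell_a_floor below 0.068 m)) and angle between each of tin_a_center, tin_b_center's own z axis and vertical below 0.175 rad and linear speed of each of tin_a, tin_b below 0.03 m/s); the robot touches nothing.
It fails at once if an orange tin dropped into a cell (moving faster than 0.7 m/s at a cell, its foot less than 60 mm above the floor) ((horizontal distance between tin_a_center and cell_a_floor below 0.03 m and z of tin_a_center in the frame of cell_a_floor below 0.12 m and linear speed of tin_a above 0.7 m/s) or (horizontal distance between tin_a_center and cell_b_floor below 0.03 m and z of tin_a_center in the frame of cell_b_floor below 0.12 m and linear speed of tin_a above 0.7 m/s) or (horizontal distance between tin_b_center and cell_a_floor below 0.03 m and z of tin_b_center in the frame of cell_a_floor below 0.12 m and linear speed of tin_b above 0.7 m/s) or (horizontal distance between tin_b_center and cell_b_floor below 0.03 m and z of tin_b_center in the frame of cell_b_floor below 0.12 m and linear speed of tin_b above 0.7 m/s)).
It also fails if it takes over 56 s, if anything falls off the work surface, if the arm or the gripper's body presses on something with over 40 N, if the wrist force passes 120 N, or if a joint passes its speed limit or range.

ROBOT

A 6-joint arm with a two-finger parallel gripper is mounted at the origin on the work surface. World frame = base frame: x ahead of the robot, y to its left, z up, the work surface at z = 0. Lengths are in m, angles in degrees, forces in N, time in s.
With the tool pointing down it reaches from about 0.375 to 0.9 m from the base axis. Payload 3.1 kg.
Tool frame: the origin (TCP) lies at the very end of the fingers, on their centre line; the grasp point (between the pads) lies 19 mm behind it; z points along the fingers, y is the line along which they close (so a half turn about z gives the same grasp; the last joint's range is limited). The gripper opens to 87 mm and grips with 3 to 60 N. Pads are 19 mm wide; open, the fingers measure 117 mm over their backs; the gripper's body (75 mm by 190 mm) begins 51 mm behind the grasp point.
Start: joints at [56.923, 30.224, 82.088, -0, 67.689, -10.227], TCP at [0.243, 0.576, 0.223] pointing down, gripper open.
Joint ranges: [-176.69, 176.69], [-43.24, 126.21], [12.49, 139.97], [-82, 262], [0, 151.66], [-163.58, 163.58]. Speed limits (degrees/s): [159.86, 159.86, 180, 180, 180, 180].

INTERFACE

Orientations are given as a 3x3 rotation matrix whose columns are the frame's x, y, z axes.
In Python, from rig import bot gives the robot as it stands.
- The arm moves only by the tool move_arm, never from a script. Its argument "increments" is a list of rows, each an object with "xyz": the shift along the tool's x, y, z in mm, a list of three; "roll": the turn about the tool's z in rad; "grip": the opening in per cent of the stroke, from 0 (shut) to 100 (fully open). A call has 1 to 5 rows; each row shifts and turns the commanded pose from where the row before left it, along the tool's axes as they then stand; what a row does not reach is not made up. A row lasts 1/12 s, in which the tool goes at most 41.7 mm and 7.16 degrees, less where a joint would pass 70% of its speed; a pose out of reach is approached as far as the arm can. A call is refused whole if a number of a shift passes 41.7 or a number of a turn 0.125, either way. A call with a gripper value outside its range is refused whole. The fingers move at their own pace and stop on an object; the grip force is fixed at half the most. Time passes only in rows, so rows that do not move let the fingers close. It gives the time, the measured TCP pose, the force, the opening and the grip force at its end, in the units of the state.
- bot.read_state(): the state, without advancing time (a new reading comes with each control period).
- bot.capture(name): name is "scene" or "side" or "wrist"; returns (picture, depth): 480x640x3 uint8, red, green, blue; 480x640 float32, m along the optical axis (not along the pixel's ray), 0 where there is no reading.
- bot.camera_model(name): a dict with "intrinsics" (3x3 intrinsics, pixels), "rvec" (rotation vector, rad) and "tvec" (3), from world to camera coordinates, as OpenCV has them; the wrist camera has in their place "tool_from_camera" (4x4, takes a point from camera to tool coordinates, whose origin is the TCP and whose axes are the flange's). Camera axes: x right, y down, z forward; pixel columns grow to the right and rows downward; lengths in m; the calibration is good to about 2 mm. A picture is of the moment at which its call begins: read the wrist's pose just before it. camera_model takes no time and is no camera call.
- bot.hand_in(): hands the job in; it is judged then, once.
Trained networks look in the newest picture that a camera, given by its name, has taken for a name from the list of things; names that differ only in an ending like _2 or _b are one class to them, and where a whole thing is asked for, a point or a joint stands for the part that bears it (a point fixed in the world has none). Each returns a list of dicts, best first, with "conf" (0 to 1); they miss things now and then, are a little off and sometimes report something else, mostly with a low value. They report only what shows in the picture. A call takes as long as a camera call. They do not tell look-alikes from the thing itself.
- bot.spot_in(label, camera): "at" ([x, y, z] in m, in the coordinates of the camera as it stood for that picture, good to about 4 mm: the middle of the surface that is visible of it).
- bot.trace(label, camera): "mask" (480x640 bool, what is visible of it).
The state is a dict: "time_s": time; "joint_positions": joint angles; "qvel": joint speeds; "tau": joint torques, N m; "position": TCP position; "tcp_rot": TCP orientation; "force": force on the tool from outside, world axes, zero at the start; "moment": the same for the moment, N m; "opening": opening from 0.0 (shut) to 1.0 (fully open); "grasp_force": force on a finger pad.
Only numpy, scipy, OpenCV 4.12 (cv2) and the standard library are available. Lean on these libraries where they do the work, as an engineer would, in place of code of your own. Each camera call takes 0.05 s, during which the arm holds its last target. There are 200 camera calls.

## Working session

There is one attempt and no reset: what is moved stays moved. The work goes in short steps, Python scripts to look and compute and a tool call to move; the robot and the scene stay as the last step left them, time stands still between calls to the robot, and variables do not carry over. Pictures are saved under pics/ and viewed, at most 10 in all, crops included, and the job is handed in when it is done.

Besides the shell and the picture viewer there is one more tool, called after "Call:" as name([rows], argument=value, ...), one row to a line, values as JSON. move_arm: Moves the arm, as the interface text tells. Its arguments: {"type":"object","properties":{"increments":{"type":"array"}},"required":["increments"]}

```bash
mkdir -p pics; cat > h.py <<'E'
import numpy as np, cv2
from rig import bot
def cap(n):
    s=bot.read_state(); im,d=bot.capture(n); m=bot.camera_model(n)
    K=np.array(m["intrinsics"])
    if n=="wrist":
        T=np.eye(4);T[:3,:3]=s["tcp_rot"];T[:3,3]=s["position"];T=T@np.array(m["tool_from_camera"])
    else:
        T=np.eye(4);T[:3,:3]=cv2.Rodrigues(np.array(m["rvec"]))[0];T[:3,3]=np.ravel(m["tvec"]);T=np.linalg.inv(T)
    return im,d,K,T
def cloud(d,K,T):
    v,u=np.mgrid[:480,:640]
    P=np.stack([(u-K[0,2])/K[0,0]*d,(v-K[1,2])/K[1,1]*d,d],-1)
    return P@T[:3,:3].T+T[:3,3]
E
python3 - <<'E'
from h import *
s=bot.read_state();print({k:s[k] for k in("time_s","position","tcp_rot","opening")})
for n in("scene","side"):
    im,d,K,T=cap(n);cv2.imwrite(f"pics/{n}1.png",im[...,::-1]);np.savez(f"{n}1.npz",im=im,d=d,K=K,T=T);print(n,T.round(2).tolist())
E
```

```text
{'time_s': 0.0, 'position': array([0.24227921, 0.57534382, 0.22156895]), 'tcp_rot': array([[-9.21506936e-01,  3.88360122e-01, -1.17544148e-03],
       [ 3.88361718e-01,  9.21505218e-01, -1.81895678e-03],
       [ 3.76765176e-04, -2.13267776e-03, -9.99997655e-01]]), 'opening': 0.9968204341822193}
scene [[-0.91, 0.28, -0.31, 0.82], [0.42, 0.62, -0.66, 0.6], [0.0, -0.73, -0.68, 0.74], [0.0, 0.0, 0.0, 1.0]]
side [[-0.99, -0.1, 0.11, 0.42], [-0.15, 0.66, -0.74, 0.65], [0.0, -0.74, -0.67, 0.74], [0.0, 0.0, 0.0, 1.0]]
```

View pics/scene1.png

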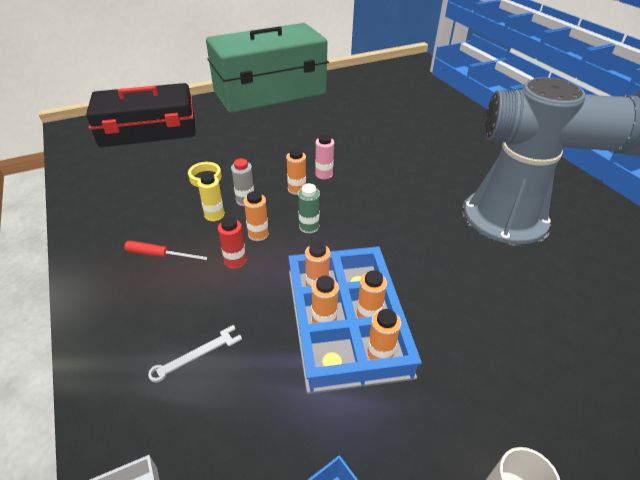

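View pics/side1.png

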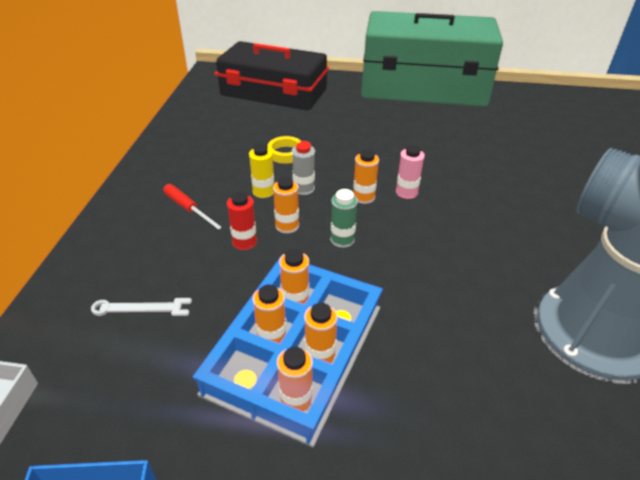

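The scene view shows the loose orange tins at (256,217) and (297,172). The look-alikes are red (232,243), yellow (211,197), grey (243,183), green (309,209) and pink (324,158). The empty cells are at (333,361) and (357,280). The side view agrees, with the orange tins at (286,206) and (366,178). Next I'll measure positions.

```bash
cat > m.py <<'E'
from h import *
from scipy.optimize import least_squares
crops=[]
for n,pts,dots in (("scene",dict(A=(256,217),B=(297,172),red=(232,243),yel=(211,197),grey=(243,183),green=(309,209),pink=(324,158)),[(333,361),(357,280)]),
              ("side",dict(A=(286,206),B=(366,178),red=(242,222),yel=(262,174),grey=(303,168),green=(343,220),pink=(410,174)),[(245,379),(343,316)])):
    z=np.load(n+"1.npz");im=z["im"];d=z["d"];P=cloud(d,z["K"],z["T"]);C=z["T"][:3,3]
    for k,(u,v) in pts.items():
        m=np.zeros((480,640),bool);m[v-25:v+26,u-14:u+15]=1
        m&=(d>0)&(P[...,2]>.03)&(P[...,2]<.1)
        Q=P[m];c=np.median(Q,0);Q=Q[np.linalg.norm(Q[:,:2]-c[:2],axis=1)<.035]
        v0=c[:2]-C[:2];v0/=np.linalg.norm(v0)
        r=least_squares(lambda x:np.hypot(*(Q[:,:2]-x).T)-.025,c[:2]+.015*v0,loss="soft_l1",f_scale=.002)
        print(n,k,r.x.round(4),len(Q),np.sqrt(np.mean(r.fun**2)).round(4))
    h=cv2.cvtColor(im,cv2.COLOR_RGB2HSV)
    m=(h[...,0]>100)&(h[...,0]<125)&(h[...,1]>120)&(d>0)&(abs(P[...,2]-.055)<.005)&(P[...,0]>.2)
    k,l,st,ce=cv2.connectedComponentsWithStats(m.astype(np.uint8));i=1+np.argmax(st[1:,4])
    b=P[l==i];rc=cv2.minAreaRect(b[:,:2].astype(np.float32)*1000);print(n,"crate",rc,np.median(b[:,2]).round(4))
    for u,v in dots:
        y=np.zeros((480,640),bool);y[v-10:v+11,u-14:u+15]=1
        y&=(h[...,0]>20)&(h[...,0]<35)&(h[...,1]>150)&(d>0)
        print(n,"dot",(u,v),y.sum(),P[y].mean(0).round(4))
    o=(h[...,0]<18)&(h[...,1]>150)&(P[...,2]>.06)&(P[...,2]<.105)&(d>0)
    k,l,st,ce=cv2.connectedComponentsWithStats(o.astype(np.uint8))
    print([(ce[i].round(),P[l==i].mean(0).round(3)) for i in range(1,k) if st[i,4]>80])
z=np.load("scene1.npz");cv2.imwrite("pics/crop.png",cv2.resize(z["im"][130:280,180:360,::-1],None,fx=4,fy=4,interpolation=2))
E
python3 m.py
```

```text
scene A [ 0.6018 -0.1985] 487 0.0012
scene B [ 0.4433 -0.3277] 423 0.0015
scene red [ 0.6811 -0.1335] 537 0.0011
scene yel [ 0.6801 -0.3141] 471 0.0014
scene grey [ 0.5879 -0.3404] 428 0.0015
scene green [ 0.4769 -0.1719] 461 0.0012
scene pink [ 0.3438 -0.3615] 383 0.0017
scene crate ((526.2533569335938, 122.43880462646484), (297.94537353515625, 202.54173278808594), 73.72404479980469) 0.0533
scene dot (333, 361) 0 [nan nan nan]
scene dot (357, 280) 0 [nan nan nan]
[(array([142., 121.]), array([ 0.772, -0.738,  0.076])), (array([296., 168.]), array([ 0.451, -0.309,  0.08 ])), (array([256., 214.]), array([ 0.607, -0.179,  0.08 ])), (array([231., 238.]), array([ 0.685, -0.116,  0.087])), (array([316., 269.]), array([0.555, 0.04 , 0.084])), (array([371., 299.]), array([0.495, 0.152, 0.083])), (array([324., 305.]), array([0.58 , 0.128, 0.083])), (array([383., 340.]), array([0.521, 0.24 , 0.083]))]
side A [ 0.6031 -0.1976] 625 0.0013
side B [ 0.4447 -0.3269] 573 0.0015
side red [ 0.6825 -0.1326] 659 0.0012
side yel [ 0.6814 -0.3133] 564 0.0016
side grey [ 0.5893 -0.3394] 561 0.0016
side green [ 0.4783 -0.1711] 654 0.0012
side pink [ 0.3451 -0.3606] 577 0.0016
side crate ((528.0823364257812, 123.70061492919922), (297.2405090332031, 203.74420166015625), 73.69664764404297) 0.0541
side dot (245, 379) 0 [nan nan nan]
side dot (343, 316) 104 [0.4572 0.0746 0.0433]
[(array([47., 37.]), array([ 1.55 , -0.953,  0.082])), (array([270.,  80.]), array([ 0.751, -0.741,  0.076])), (array([365., 173.]), array([ 0.444, -0.307,  0.08 ])), (array([285., 202.]), array([ 0.599, -0.178,  0.079])), (array([241., 215.]), array([ 0.676, -0.115,  0.085])), (array([294., 281.]), array([0.541, 0.043, 0.083])), (array([270., 319.]), array([0.566, 0.131, 0.083])), (array([320., 338.]), array([0.48 , 0.157, 0.083]))]m.py:21: RuntimeWarning: Mean of empty slice.
  print(n,"dot",(u,v),y.sum(),P[y].mean(0).round(4))
  ret = um.true_divide(
```

View pics/crop.png

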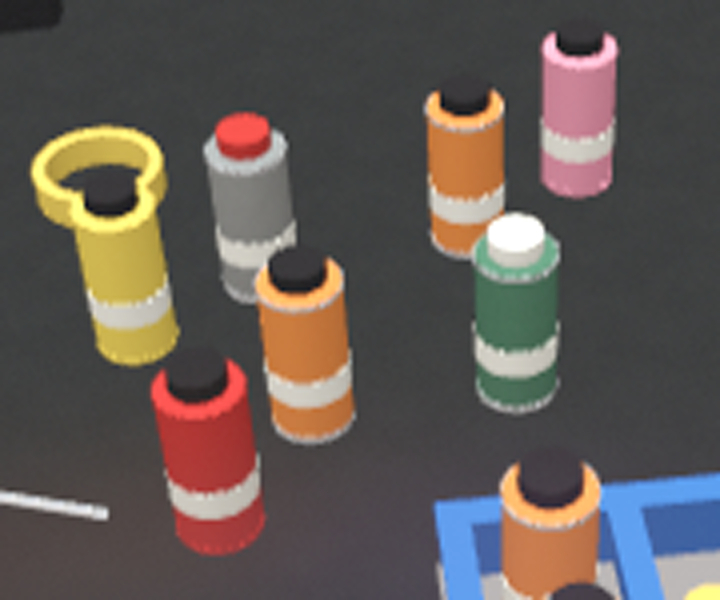

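The crop confirms it: both orange tins, at (305,345) and (465,165) in the crop, have black caps and a white band. Positions are A (.6025,-.198) and B (.444,-.327). The crate's long axis is at 73.7°, so the empty cells are C1 (.457,.048) and C2 (.597,.198).

I'll keep one yaw throughout, with the closing axis on the crate diagonal at -61.3°. That means a roll of +2.241 rad first.

Call:
move_arm([
  {"xyz":[0,0,-4],"roll":0.125,"grip":100},
  {"xyz":[0,0,-4],"roll":0.125,"grip":100},
  {"xyz":[0,0,-4],"roll":0.125,"grip":100},
  {"xyz":[0,0,-4],"roll":0.125,"grip":100},
  {"xyz":[0,0,0],"roll":0.125,"grip":100},
])

```text
time_s: 0.52
position: [0.2427, 0.5761, 0.2389]
tcp_rot: [[-0.515, 0.857, 0.0], [0.857, 0.515, 0.0], [0.0, 0.0, -1.0]]
force: [0.0, -0.1, -0.1]
opening: 1.0
grasp_force: 0.0
```

Call:
move_arm([
  {"xyz":[0,0,0],"roll":0.125,"grip":100},
  {"xyz":[0,0,0],"roll":0.125,"grip":100},
  {"xyz":[0,0,0],"roll":0.125,"grip":100},
  {"xyz":[0,0,0],"roll":0.125,"grip":100},
  {"xyz":[0,0,0],"roll":0.125,"grip":100},
])

```text
time_s: 0.93
position: [0.2424, 0.5756, 0.2379]
tcp_rot: [[0.084, 0.996, -0.001], [0.996, -0.084, -0.001], [-0.001, -0.001, -1.0]]
force: [0.3, 0.3, -0.4]
opening: 0.999
grasp_force: 0.0
```

Call:
move_arm([
  {"xyz":[0,0,0],"roll":0.125,"grip":100},
  {"xyz":[0,0,0],"roll":0.125,"grip":100},
  {"xyz":[0,0,0],"roll":0.125,"grip":100},
  {"xyz":[0,0,0],"roll":0.125,"grip":100},
  {"xyz":[0,0,0],"roll":0.125,"grip":100},
])

```text
time_s: 1.35
position: [0.2424, 0.5756, 0.2379]
tcp_rot: [[0.651, 0.759, -0.001], [0.759, -0.651, -0.001], [-0.001, 0.0, -1.0]]
force: [0.1, -0.6, -0.9]
opening: 1.0
grasp_force: 0.0
```

Call:
move_arm([
  {"xyz":[0,0,0],"roll":0.125,"grip":100},
  {"xyz":[0,0,0],"roll":0.125,"grip":100},
  {"xyz":[0,0,0],"roll":0.116,"grip":100},
  {"xyz":[0,0,0],"roll":0,"grip":100},
])

```text
time_s: 1.68
position: [0.2424, 0.5756, 0.238]
tcp_rot: [[0.878, 0.479, -0.001], [0.479, -0.878, -0.001], [-0.001, 0.001, -1.0]]
force: [0.4, -0.3, -0.4]
opening: 1.0
grasp_force: 0.0
```

Call:
move_arm([
  {"xyz":[-2.6,40.5,0],"roll":0,"grip":100},
  {"xyz":[-2.6,40.5,0],"roll":0,"grip":100},
  {"xyz":[-2.6,40.5,0],"roll":0,"grip":100},
  {"xyz":[-2.6,40.5,0],"roll":0,"grip":100},
  {"xyz":[-2.6,40.5,0],"roll":0,"grip":100},
])

```text
time_s: 2.1
position: [0.3288, 0.3905, 0.2383]
tcp_rot: [[0.875, 0.485, -0.0], [0.485, -0.875, -0.0], [-0.0, 0.0, -1.0]]
force: [-0.2, -0.4, -0.0]
opening: 1.001
grasp_force: 0.0
```

Call:
move_arm([
  {"xyz":[-2.6,40.5,0],"roll":0,"grip":100},
  {"xyz":[-2.6,40.5,0],"roll":0,"grip":100},
  {"xyz":[-2.6,40.5,0],"roll":0,"grip":100},
  {"xyz":[-2.6,40.5,0],"roll":0,"grip":100},
  {"xyz":[-2.6,40.5,0],"roll":0,"grip":100},
])

```text
time_s: 2.52
position: [0.4149, 0.2065, 0.2386]
tcp_rot: [[0.875, 0.484, -0.0], [0.484, -0.875, 0.0], [-0.0, -0.0, -1.0]]
force: [0.2, 0.9, 0.4]
opening: 0.999
grasp_force: 0.0
```

Call:
move_arm([
  {"xyz":[-2.6,40.5,0],"roll":0,"grip":100},
  {"xyz":[-2.6,40.5,0],"roll":0,"grip":100},
  {"xyz":[-2.6,40.5,0],"roll":0,"grip":100},
  {"xyz":[-2.6,40.5,0],"roll":0,"grip":100},
  {"xyz":[-2.6,40.5,0],"roll":0,"grip":100},
])

```text
time_s: 2.93
position: [0.501, 0.0226, 0.2385]
tcp_rot: [[0.875, 0.484, -0.0], [0.484, -0.875, 0.0], [-0.0, -0.0, -1.0]]
force: [0.4, 0.1, -0.5]
opening: 0.999
grasp_force: 0.0
```

Call:
move_arm([
  {"xyz":[-2.6,40.5,0],"roll":0,"grip":100},
  {"xyz":[-2.6,40.5,0],"roll":0,"grip":100},
  {"xyz":[-2.6,40.5,0],"roll":0,"grip":100},
  {"xyz":[-2.6,40.5,0],"roll":0,"grip":100},
  {"xyz":[0,0,0],"roll":0,"grip":100},
])

```text
time_s: 3.35
position: [0.5735, -0.1302, 0.2386]
tcp_rot: [[0.878, 0.479, 0.005], [0.479, -0.878, -0.005], [0.002, 0.007, -1.0]]
force: [0.2, 0.3, 0.3]
opening: 0.997
grasp_force: 0.0
```

Call:
move_arm([
  {"xyz":[-3.5,37,0],"roll":0,"grip":100},
  {"xyz":[-3.5,37,0],"roll":0,"grip":100},
  {"xyz":[0,0,0],"roll":0,"grip":100},
  {"xyz":[0,0,0],"roll":0,"grip":100},
])

```text
time_s: 3.68
position: [0.5992, -0.1924, 0.2379]
tcp_rot: [[0.877, 0.481, -0.0], [0.481, -0.877, 0.0], [-0.0, -0.0, -1.0]]
force: [-0.5, 0.6, -0.3]
opening: 1.004
grasp_force: 0.0
```

```bash
cat > w.py <<'E'
from h import *
import sys
a=np.array(eval(sys.argv[1]));name=sys.argv[2]
s=bot.read_state();im,d,K,T=cap("wrist");P=cloud(d,K,T);print(s["time_s"],s["position"])
cv2.imwrite(f"pics/{name}.png",im[...,::-1]);np.savez(name+".npz",im=im,d=d,K=K,T=T)
# shoulder+cap ring seen from above
m=(d>0)&(np.hypot(*(P[...,:2]-a).transpose(2,0,1))<.04)&(P[...,2]>.115)&(P[...,2]<.125)
Q=P[m];print("cap n",m.sum(),"centre",cv2.minEnclosingCircle(Q[:,:2].astype(np.float32)*1000) if m.sum() else None)
E
python3 w.py "(.6025,-.198)" wa
```

```text
3.6833 [ 0.59920755 -0.19244245  0.23786351]
cap n 1299 centre ((601.6000366210938, -199.7604217529297), 16.859012603759766)
```

View pics/wa.png

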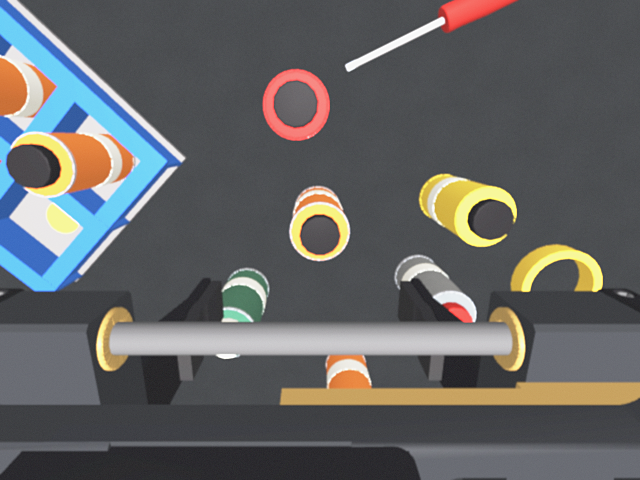

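Wrist view: tin A's cap at (320,230) is at (.602,-.199), red is at (296,104) and the crate is on the left. I'll descend on A.

Call:
move_arm([
  {"xyz":[-0.5,7,0],"roll":0,"grip":100},
  {"xyz":[0,0,25],"roll":0,"grip":100},
  {"xyz":[0,0,30],"roll":0,"grip":100},
  {"xyz":[0,0,30],"roll":0,"grip":100},
  {"xyz":[0,0,25],"roll":0,"grip":100},
])

```text
time_s: 4.15
position: [0.6011, -0.1955, 0.1272]
tcp_rot: [[0.875, 0.483, -0.001], [0.483, -0.875, 0.001], [-0.001, -0.001, -1.0]]
force: [-0.0, 0.2, 0.3]
opening: 0.999
grasp_force: 0.0
```

Call:
move_arm([
  {"xyz":[0,0,0],"roll":0,"grip":100},
  {"xyz":[0,0,0],"roll":0,"grip":100},
])

```text
time_s: 4.32
position: [0.6009, -0.1957, 0.1276]
tcp_rot: [[0.876, 0.483, -0.003], [0.483, -0.876, 0.002], [-0.002, -0.003, -1.0]]
force: [0.8, -0.5, 0.2]
opening: 1.001
grasp_force: 0.0
```

Call:
move_arm([
  {"xyz":[-0.5,3.5,20],"roll":0,"grip":100},
  {"xyz":[0,0,20],"roll":0,"grip":100},
  {"xyz":[0,0,19],"roll":0,"grip":100},
  {"xyz":[0,0,0],"roll":0,"grip":100},
  {"xyz":[0,0,0],"roll":0,"grip":0},
])

```text
time_s: 4.73
position: [0.6038, -0.2003, 0.0709]
tcp_rot: [[0.876, 0.482, 0.001], [0.482, -0.876, -0.001], [0.001, 0.001, -1.0]]
force: [0.8, -0.2, 0.5]
opening: 0.97
grasp_force: 0.0
```

Call:
move_arm([
  {"xyz":[0,0,0],"roll":0,"grip":0},
  {"xyz":[0,0,0],"roll":0,"grip":0},
  {"xyz":[0,0,0],"roll":0,"grip":0},
  {"xyz":[0,0,0],"roll":0,"grip":0},
  {"xyz":[0,0,0],"roll":0,"grip":0},
])

```text
time_s: 5.15
position: [0.6035, -0.2006, 0.0703]
tcp_rot: [[0.877, 0.481, 0.001], [0.481, -0.877, -0.001], [0.001, 0.001, -1.0]]
force: [-0.1, -0.0, -0.2]
opening: 0.63
grasp_force: 0.0
```

Call:
move_arm([
  {"xyz":[0,0,0],"roll":0,"grip":0},
  {"xyz":[0,0,0],"roll":0,"grip":0},
  {"xyz":[0,0,0],"roll":0,"grip":0},
  {"xyz":[0,0,0],"roll":0,"grip":0},
])

```text
time_s: 5.48
position: [0.6031, -0.2001, 0.07]
tcp_rot: [[0.877, 0.481, -0.0], [0.481, -0.877, 0.0], [0.0, -0.0, -1.0]]
force: [-1.8, 1.5, 4.6]
opening: 0.559
grasp_force: 29.9
```

Tin A is gripped. I'll lift it and carry it to C2 (.597,.1985).

Call:
move_arm([
  {"xyz":[0,0,-25],"roll":0,"grip":0},
  {"xyz":[0,0,-35],"roll":0,"grip":0},
  {"xyz":[0,0,-40],"roll":0,"grip":0},
  {"xyz":[0,0,-40],"roll":0,"grip":0},
  {"xyz":[0,0,-35],"roll":0,"grip":0},
])

```text
time_s: 5.9
position: [0.6028, -0.2005, 0.2455]
tcp_rot: [[0.877, 0.481, -0.001], [0.481, -0.877, -0.0], [-0.001, -0.0, -1.0]]
force: [0.6, -0.5, -3.8]
opening: 0.566
grasp_force: 29.9
```

Call:
move_arm([
  {"xyz":[0,0,0],"roll":0,"grip":0},
  {"xyz":[9,-16,0],"roll":0,"grip":0},
  {"xyz":[17,-32,0],"roll":0,"grip":0},
  {"xyz":[17,-32,0],"roll":0,"grip":0},
  {"xyz":[17,-32,0],"roll":0,"grip":0},
])

```text
time_s: 6.32
position: [0.6005, -0.0724, 0.2423]
tcp_rot: [[0.878, 0.479, -0.003], [0.479, -0.878, 0.001], [-0.003, -0.002, -1.0]]
force: [1.1, 0.3, -3.6]
opening: 0.567
grasp_force: 29.9
```

Call:
move_arm([
  {"xyz":[17,-32,0],"roll":0,"grip":0},
  {"xyz":[17,-32,0],"roll":0,"grip":0},
  {"xyz":[17,-32,0],"roll":0,"grip":0},
  {"xyz":[17,-32,0],"roll":0,"grip":0},
  {"xyz":[17,-32,0],"roll":0,"grip":0},
])

```text
time_s: 6.73
position: [0.5981, 0.1093, 0.2423]
tcp_rot: [[0.877, 0.481, -0.003], [0.481, -0.877, -0.0], [-0.003, -0.001, -1.0]]
force: [0.8, -0.4, -4.8]
opening: 0.568
grasp_force: 29.9
```

Call:
move_arm([
  {"xyz":[17,-32,0],"roll":0,"grip":0},
  {"xyz":[17,-32,0],"roll":0,"grip":0},
  {"xyz":[8,-16,0],"roll":0,"grip":0},
  {"xyz":[0,0,0],"roll":0,"grip":0},
  {"xyz":[0,0,0],"roll":0,"grip":0},
])

```text
time_s: 7.15
position: [0.5965, 0.199, 0.2423]
tcp_rot: [[0.875, 0.483, -0.003], [0.483, -0.875, -0.002], [-0.004, -0.0, -1.0]]
force: [-0.5, -1.3, -4.2]
opening: 0.564
grasp_force: 29.9
```

```bash
cat > w2.py <<'E'
from h import *
import sys
name=sys.argv[1];n=sys.argv[2]
s=bot.read_state();im,d,K,T=cap(n);P=cloud(d,K,T);print(s["time_s"],s["position"],s["opening"],s["grasp_force"])
cv2.imwrite(f"pics/{name}.png",im[...,::-1])
h=cv2.cvtColor(im,cv2.COLOR_RGB2HSV)
m=(h[...,0]>95)&(h[...,0]<125)&(h[...,1]>100)&(d>0)&(abs(P[...,2]-.055)<.006)&(np.hypot(P[...,0]-.527,P[...,1]-.123)<.2)
b=P[m];print("crate",cv2.minAreaRect(b[:,:2].astype(np.float32)*1000))
y=(h[...,0]>20)&(h[...,0]<35)&(h[...,1]>100)&(d>0)&(abs(P[...,2]-.006)<.006)
k,l,st,ce=cv2.connectedComponentsWithStats(y.astype(np.uint8))
print([(ce[i].round(),st[i,4],P[l==i].mean(0).round(4)) for i in range(1,k) if st[i,4]>20])
E
python3 w2.py wc2 wrist
```

```text
7.15 [0.59648138 0.19897103 0.24232088] 0.5638094432886536 29.92369150324681
crate ((536.4508056640625, 156.4192657470703), (220.78073120117188, 202.37696838378906), 73.60491180419922)
[(array([369., 363.]), np.int32(43), array([0.4544, 0.0347, 0.0067]))]
```

View pics/wc2.png

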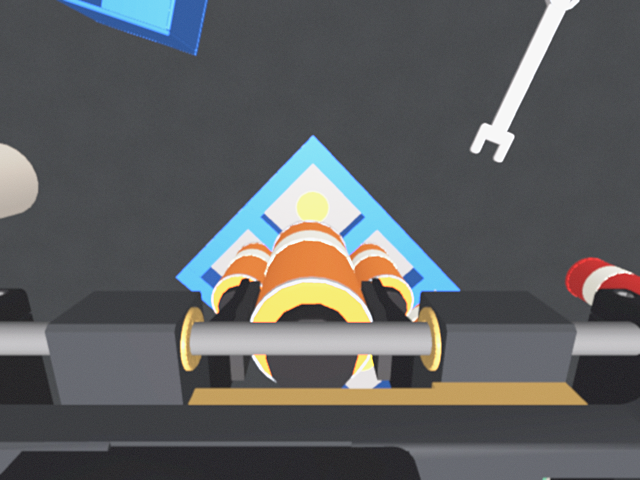

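The wrist view shows tin A held above C2, whose yellow dot is at (313,207), aligned along the crate diagonal. Lowering it in two stages.

Call:
move_arm([
  {"xyz":[-0.5,1,20],"roll":0,"grip":0},
  {"xyz":[0,0,30],"roll":0,"grip":0},
  {"xyz":[0,0,30],"roll":0,"grip":0},
  {"xyz":[0,0,20],"roll":0,"grip":0},
  {"xyz":[0,0,0],"roll":0,"grip":0},
])

```text
time_s: 7.62
position: [0.5938, 0.1944, 0.1388]
tcp_rot: [[0.878, 0.479, -0.012], [0.479, -0.878, -0.002], [-0.012, -0.004, -1.0]]
force: [-1.9, -0.4, -4.2]
opening: 0.566
grasp_force: 29.9
```

```bash
python3 - <<'E'
from h import *
im,d,K,T=cap("scene");print(bot.read_state()["position"]);P=cloud(d,K,T)
h=cv2.cvtColor(im,cv2.COLOR_RGB2HSV)
cv2.imwrite("pics/low.png",cv2.resize(im[180:420,260:460,::-1],None,fx=2.5,fy=2.5))
E
```

```text
[0.59562341 0.19490576 0.14145017]
```

View pics/low.png

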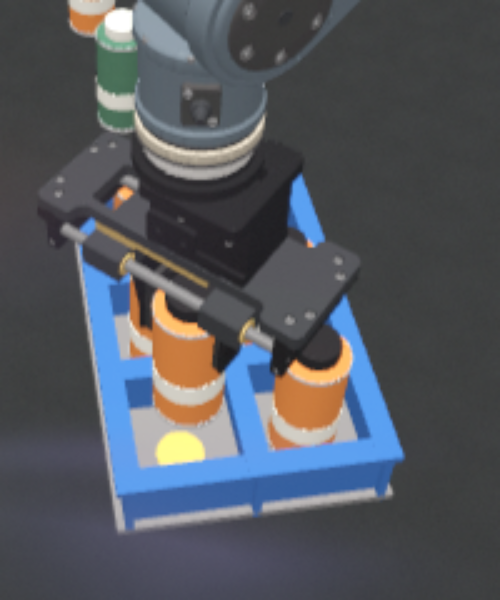

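The crop shows the foot above the C2 opening, with the dot at (180,448), and clear of its neighbours. Lowering.

Call:
move_arm([
  {"xyz":[2,-1.5,5],"roll":0,"grip":0},
  {"xyz":[0,0,14],"roll":0,"grip":0},
  {"xyz":[0,0,14],"roll":0,"grip":0},
  {"xyz":[0,0,14],"roll":0,"grip":0},
  {"xyz":[0,0,10],"roll":0,"grip":0},
])

```text
time_s: 8.08
position: [0.6004, 0.1992, 0.0885]
tcp_rot: [[0.877, 0.481, 0.003], [0.481, -0.877, 0.0], [0.003, 0.001, -1.0]]
force: [-0.3, -0.0, -3.6]
opening: 0.561
grasp_force: 29.9
```

Call:
move_arm([
  {"xyz":[0,0,1.5],"roll":0,"grip":0},
  {"xyz":[0,0,1.5],"roll":0,"grip":0},
  {"xyz":[0,0,0],"roll":0,"grip":0},
])

```text
time_s: 8.33
position: [0.5998, 0.1994, 0.0854]
tcp_rot: [[0.877, 0.481, 0.002], [0.481, -0.877, 0.0], [0.002, 0.001, -1.0]]
force: [0.0, -0.1, -3.7]
opening: 0.564
grasp_force: 29.9
```

Call:
move_arm([
  {"xyz":[-3,0,3],"roll":0,"grip":0},
  {"xyz":[0,0,3],"roll":0,"grip":0},
  {"xyz":[0,0,1.5],"roll":0,"grip":0},
  {"xyz":[0,0,0],"roll":0,"grip":0},
  {"xyz":[0,0,0],"roll":0,"grip":0},
])

```text
time_s: 8.75
position: [0.5962, 0.1979, 0.077]
tcp_rot: [[0.877, 0.481, -0.0], [0.481, -0.877, -0.0], [-0.0, 0.0, -1.0]]
force: [0.6, 0.1, -2.7]
opening: 0.564
grasp_force: 29.9
```

Call:
move_arm([
  {"xyz":[0,0,1],"roll":0,"grip":0},
  {"xyz":[0,0,0],"roll":0,"grip":0},
])

```text
time_s: 8.92
position: [0.5964, 0.198, 0.0761]
tcp_rot: [[0.877, 0.481, 0.0], [0.481, -0.877, 0.0], [0.0, 0.0, -1.0]]
force: [-0.3, 1.0, -3.8]
opening: 0.562
grasp_force: 29.9
```

Call:
move_arm([
  {"xyz":[0,0,1],"roll":0,"grip":0},
  {"xyz":[0,0,0],"roll":0,"grip":0},
  {"xyz":[0,0,0],"roll":0,"grip":0},
])

```text
time_s: 9.17
position: [0.5966, 0.1981, 0.076]
tcp_rot: [[0.877, 0.481, 0.001], [0.481, -0.877, 0.0], [0.001, 0.0, -1.0]]
force: [-1.6, 0.0, 3.5]
opening: 0.568
grasp_force: 29.9
```

Call:
move_arm([
  {"xyz":[0,0,0.5],"roll":0,"grip":0},
  {"xyz":[0,0,0],"roll":0,"grip":0},
  {"xyz":[0,0,0],"roll":0,"grip":0},
])

```text
time_s: 9.42
position: [0.5967, 0.1981, 0.076]
tcp_rot: [[0.877, 0.481, 0.002], [0.481, -0.877, 0.0], [0.001, 0.0, -1.0]]
force: [-2.7, 0.2, 6.5]
opening: 0.563
grasp_force: 29.9
```

The force turned upward, so the tin is on the floor. Releasing and lifting.

Call:
move_arm([
  {"xyz":[0,0,0],"roll":0,"grip":90},
  {"xyz":[0,0,0],"roll":0,"grip":90},
  {"xyz":[0,0,0],"roll":0,"grip":90},
  {"xyz":[0,0,0],"roll":0,"grip":90},
  {"xyz":[0,0,0],"roll":0,"grip":90},
])

```text
time_s: 9.83
position: [0.5963, 0.1978, 0.0743]
tcp_rot: [[0.877, 0.481, -0.0], [0.481, -0.877, -0.0], [-0.0, 0.0, -1.0]]
force: [-0.7, -0.3, 0.3]
opening: 0.847
grasp_force: 0.0
```

Call:
move_arm([
  {"xyz":[0,0,-10],"roll":0,"grip":100},
  {"xyz":[0,0,-25],"roll":0,"grip":100},
  {"xyz":[0,0,-40],"roll":0,"grip":100},
  {"xyz":[0,0,-40],"roll":0,"grip":100},
  {"xyz":[0,0,-40],"roll":0,"grip":100},
])

```text
time_s: 10.25
position: [0.5958, 0.1978, 0.2315]
tcp_rot: [[0.877, 0.481, -0.001], [0.481, -0.877, -0.0], [-0.001, -0.0, -1.0]]
force: [2.1, 0.4, 0.8]
opening: 0.997
grasp_force: 0.0
```

Call:
move_arm([
  {"xyz":[-27.5,27.5,0],"roll":0,"grip":100},
  {"xyz":[-27.5,27.5,0],"roll":0,"grip":100},
  {"xyz":[-27.5,27.5,0],"roll":0,"grip":100},
  {"xyz":[-27.5,27.5,0],"roll":0,"grip":100},
  {"xyz":[-27.5,27.5,0],"roll":0,"grip":100},
])

```text
time_s: 10.67
position: [0.5411, 0.0098, 0.2305]
tcp_rot: [[0.876, 0.482, 0.001], [0.482, -0.876, -0.0], [0.001, 0.001, -1.0]]
force: [0.4, -0.2, -0.3]
opening: 1.002
grasp_force: 0.0
```

Call:
move_arm([
  {"xyz":[-27.5,27.5,0],"roll":0,"grip":100},
  {"xyz":[-27.5,27.5,0],"roll":0,"grip":100},
  {"xyz":[-27.5,27.5,0],"roll":0,"grip":100},
  {"xyz":[-27.5,27.5,0],"roll":0,"grip":100},
  {"xyz":[-27.5,27.5,0],"roll":0,"grip":100},
])

```text
time_s: 11.08
position: [0.4866, -0.1772, 0.2304]
tcp_rot: [[0.877, 0.481, 0.001], [0.481, -0.877, -0.001], [0.001, 0.001, -1.0]]
force: [0.4, -0.7, 0.8]
opening: 1.001
grasp_force: 0.0
```

Call:
move_arm([
  {"xyz":[-27.5,27.5,0],"roll":0,"grip":100},
  {"xyz":[-27.5,27.5,0],"roll":0,"grip":100},
  {"xyz":[-27.5,27.5,0],"roll":0,"grip":100},
  {"xyz":[0,0,0],"roll":0,"grip":100},
  {"xyz":[0,0,0],"roll":0,"grip":100},
])

```text
time_s: 11.5
position: [0.4542, -0.2897, 0.2301]
tcp_rot: [[0.879, 0.477, 0.001], [0.477, -0.879, -0.001], [0.001, 0.001, -1.0]]
force: [0.4, -0.3, -0.5]
opening: 0.998
grasp_force: 0.0
```

```bash
python3 w.py "(.444,-.3275)" wb
```

```text
11.5 [ 0.45416997 -0.28972662  0.23010509]
cap n 1279 centre ((442.7491149902344, -329.1984558105469), 17.155216217041016)
```

Call:
move_arm([
  {"xyz":[-28,29,0],"roll":0,"grip":100},
  {"xyz":[0,0,20],"roll":0,"grip":100},
  {"xyz":[0,0,35],"roll":0,"grip":100},
  {"xyz":[0,0,30],"roll":0,"grip":100},
  {"xyz":[0,0,15],"roll":0,"grip":100},
])

```text
time_s: 11.97
position: [0.4431, -0.3229, 0.1268]
tcp_rot: [[0.876, 0.483, -0.004], [0.483, -0.876, 0.005], [-0.001, -0.006, -1.0]]
force: [-1.0, -0.5, -0.5]
opening: 0.998
grasp_force: 0.0
```

Call:
move_arm([
  {"xyz":[0,0,0],"roll":0,"grip":100},
  {"xyz":[0,0,0],"roll":0,"grip":100},
])

```text
time_s: 12.13
position: [0.4444, -0.3245, 0.1292]
tcp_rot: [[0.876, 0.483, -0.001], [0.483, -0.876, 0.002], [-0.0, -0.002, -1.0]]
force: [-0.3, 0.2, 0.5]
opening: 1.002
grasp_force: 0.0
```

Call:
move_arm([
  {"xyz":[-2.5,3,20],"roll":0,"grip":100},
  {"xyz":[0,0,20],"roll":0,"grip":100},
  {"xyz":[0,0,19],"roll":0,"grip":100},
  {"xyz":[0,0,0],"roll":0,"grip":100},
  {"xyz":[0,0,0],"roll":0,"grip":0},
])

```text
time_s: 12.55
position: [0.4441, -0.3299, 0.0715]
tcp_rot: [[0.876, 0.482, 0.001], [0.482, -0.876, -0.0], [0.0, 0.001, -1.0]]
force: [0.1, 0.3, 0.5]
opening: 0.976
grasp_force: 0.0
```

Call:
move_arm([
  {"xyz":[0,0,0],"roll":0,"grip":0},
  {"xyz":[0,0,0],"roll":0,"grip":0},
  {"xyz":[0,0,0],"roll":0,"grip":0},
  {"xyz":[0,0,0],"roll":0,"grip":0},
  {"xyz":[0,0,0],"roll":0,"grip":0},
])

```text
time_s: 12.97
position: [0.4436, -0.3305, 0.0713]
tcp_rot: [[0.877, 0.481, 0.001], [0.481, -0.877, -0.001], [0.0, 0.001, -1.0]]
force: [0.4, 0.8, 0.5]
opening: 0.628
grasp_force: 0.0
```

Call:
move_arm([
  {"xyz":[0,0,0],"roll":0,"grip":0},
  {"xyz":[0,0,0],"roll":0,"grip":0},
  {"xyz":[0,0,0],"roll":0,"grip":0},
  {"xyz":[0,0,0],"roll":0,"grip":0},
])

```text
time_s: 13.3
position: [0.4432, -0.3299, 0.0709]
tcp_rot: [[0.877, 0.481, -0.0], [0.481, -0.877, 0.0], [-0.0, -0.001, -1.0]]
force: [-1.2, 1.8, 5.6]
opening: 0.57
grasp_force: 30.0
```

Tin B is gripped. Lifting and carrying it to C1 (.457,.0475).

Call:
move_arm([
  {"xyz":[0,0,-25],"roll":0,"grip":0},
  {"xyz":[0,0,-35],"roll":0,"grip":0},
  {"xyz":[0,0,-40],"roll":0,"grip":0},
  {"xyz":[0,0,-40],"roll":0,"grip":0},
  {"xyz":[0,0,-35],"roll":0,"grip":0},
])

```text
time_s: 13.72
position: [0.4431, -0.33, 0.2468]
tcp_rot: [[0.877, 0.481, -0.0], [0.481, -0.877, 0.0], [-0.0, -0.0, -1.0]]
force: [-0.1, -0.9, -3.7]
opening: 0.565
grasp_force: 30.0
```

Call:
move_arm([
  {"xyz":[0,0,0],"roll":0,"grip":0},
  {"xyz":[9,-15,0],"roll":0,"grip":0},
  {"xyz":[17.5,-29.5,0],"roll":0,"grip":0},
  {"xyz":[17.5,-29.5,0],"roll":0,"grip":0},
  {"xyz":[17.5,-29.5,0],"roll":0,"grip":0},
])

```text
time_s: 14.13
position: [0.4457, -0.2074, 0.243]
tcp_rot: [[0.877, 0.48, -0.004], [0.48, -0.877, 0.004], [-0.002, -0.005, -1.0]]
force: [0.4, 0.2, -4.1]
opening: 0.568
grasp_force: 30.0
```

Call:
move_arm([
  {"xyz":[17.5,-29.5,0],"roll":0,"grip":0},
  {"xyz":[17.5,-29.5,0],"roll":0,"grip":0},
  {"xyz":[17.5,-29.5,0],"roll":0,"grip":0},
  {"xyz":[17.5,-29.5,0],"roll":0,"grip":0},
  {"xyz":[17.5,-29.5,0],"roll":0,"grip":0},
])

```text
time_s: 14.55
position: [0.4511, -0.0361, 0.2433]
tcp_rot: [[0.877, 0.481, -0.005], [0.481, -0.877, 0.002], [-0.003, -0.004, -1.0]]
force: [0.3, 0.7, -4.0]
opening: 0.568
grasp_force: 30.0
```

Call:
move_arm([
  {"xyz":[17.5,-29.5,0],"roll":0,"grip":0},
  {"xyz":[17.5,-29.5,0],"roll":0,"grip":0},
  {"xyz":[9,-15,0],"roll":0,"grip":0},
  {"xyz":[0,0,0],"roll":0,"grip":0},
  {"xyz":[0,0,0],"roll":0,"grip":0},
])

```text
time_s: 14.97
position: [0.4544, 0.0487, 0.2437]
tcp_rot: [[0.875, 0.484, -0.004], [0.484, -0.875, 0.0], [-0.004, -0.002, -1.0]]
force: [-0.4, 0.2, -3.6]
opening: 0.569
grasp_force: 30.0
```

Call:
move_arm([
  {"xyz":[1.5,2,20],"roll":0,"grip":0},
  {"xyz":[0,0,30],"roll":0,"grip":0},
  {"xyz":[0,0,30],"roll":0,"grip":0},
  {"xyz":[0,0,18],"roll":0,"grip":0},
  {"xyz":[0,0,0],"roll":0,"grip":0},
])

```text
time_s: 15.38
position: [0.4548, 0.0457, 0.1435]
tcp_rot: [[0.878, 0.479, -0.011], [0.479, -0.878, 0.001], [-0.009, -0.006, -1.0]]
force: [-1.3, -0.9, -4.1]
opening: 0.566
grasp_force: 30.0
```

Call:
move_arm([
  {"xyz":[0,0,0],"roll":0,"grip":0},
])

```text
time_s: 15.47
position: [0.4574, 0.0456, 0.1463]
tcp_rot: [[0.877, 0.48, -0.004], [0.48, -0.877, 0.0], [-0.003, -0.002, -1.0]]
force: [-0.0, 0.9, -3.4]
opening: 0.564
grasp_force: 30.0
```

```bash
python3 - <<'E'
from h import *
im,d,K,T=cap("side");print(bot.read_state()["position"])
cv2.imwrite("pics/low2.png",cv2.resize(im[200:440,190:410,::-1],None,fx=2.5,fy=2.5))
E
```

```text
[0.45874922 0.04565031 0.14742585]
```

View pics/low2.png

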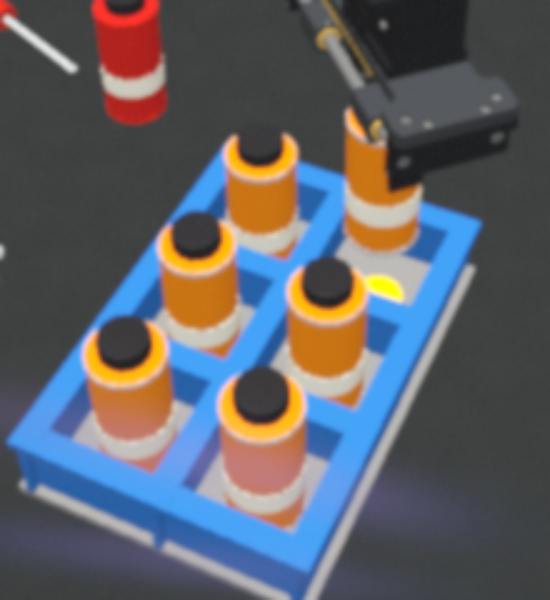

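Tin A stands in C2 at (130,395) in the crop. Tin B hangs above C1, whose dot is at (383,288), and is clear of the neighbours. Lowering.

Call:
move_arm([
  {"xyz":[-0.5,-2,6],"roll":0,"grip":0},
  {"xyz":[0,0,14],"roll":0,"grip":0},
  {"xyz":[0,0,14],"roll":0,"grip":0},
  {"xyz":[0,0,14],"roll":0,"grip":0},
  {"xyz":[0,0,9],"roll":0,"grip":0},
])

```text
time_s: 15.93
position: [0.4578, 0.0479, 0.0906]
tcp_rot: [[0.877, 0.481, 0.002], [0.481, -0.877, -0.0], [0.002, 0.001, -1.0]]
force: [-0.5, -0.5, -3.8]
opening: 0.563
grasp_force: 30.0
```

Call:
move_arm([
  {"xyz":[0,0,1],"roll":0,"grip":0},
  {"xyz":[0,0,0],"roll":0,"grip":0},
  {"xyz":[0,0,0],"roll":0,"grip":0},
])

```text
time_s: 16.18
position: [0.4579, 0.0479, 0.0902]
tcp_rot: [[0.877, 0.481, 0.002], [0.481, -0.877, -0.0], [0.001, 0.001, -1.0]]
force: [-0.7, -0.6, -2.3]
opening: 0.563
grasp_force: 30.0
```

Call:
move_arm([
  {"xyz":[-0.5,0,4],"roll":0,"grip":0},
  {"xyz":[0,0,4],"roll":0,"grip":0},
  {"xyz":[0,0,3],"roll":0,"grip":0},
  {"xyz":[0,0,1],"roll":0,"grip":0},
  {"xyz":[0,0,0],"roll":0,"grip":0},
])

```text
time_s: 16.6
position: [0.4564, 0.0478, 0.0773]
tcp_rot: [[0.877, 0.481, -0.001], [0.481, -0.877, 0.0], [-0.001, -0.0, -1.0]]
force: [-0.2, -0.4, -3.6]
opening: 0.567
grasp_force: 30.0
```

Call:
move_arm([
  {"xyz":[0,0,0.5],"roll":0,"grip":0},
  {"xyz":[0,0,0.5],"roll":0,"grip":0},
  {"xyz":[0,0,0],"roll":0,"grip":0},
])

```text
time_s: 16.85
position: [0.4568, 0.0479, 0.0769]
tcp_rot: [[0.877, 0.481, 0.0], [0.481, -0.877, 0.0], [0.0, 0.0, -1.0]]
force: [0.2, 0.8, 0.1]
opening: 0.565
grasp_force: 30.0
```

Contact is starting, so I'll go slightly further and then release.

Call:
move_arm([
  {"xyz":[0,0,0.5],"roll":0,"grip":0},
  {"xyz":[0,0,0],"roll":0,"grip":0},
  {"xyz":[0,0,0],"roll":0,"grip":0},
])

```text
time_s: 17.1
position: [0.4568, 0.0479, 0.0769]
tcp_rot: [[0.877, 0.481, 0.001], [0.481, -0.877, -0.0], [0.001, 0.0, -1.0]]
force: [-1.9, 1.0, 5.9]
opening: 0.567
grasp_force: 30.0
```

Call:
move_arm([
  {"xyz":[0,0,0],"roll":0,"grip":90},
  {"xyz":[0,0,0],"roll":0,"grip":90},
  {"xyz":[0,0,0],"roll":0,"grip":90},
  {"xyz":[0,0,0],"roll":0,"grip":90},
  {"xyz":[0,0,0],"roll":0,"grip":90},
])

```text
time_s: 17.52
position: [0.4569, 0.0477, 0.076]
tcp_rot: [[0.877, 0.481, 0.0], [0.481, -0.877, -0.0], [0.0, 0.0, -1.0]]
force: [0.0, -0.4, 0.0]
opening: 0.842
grasp_force: 0.0
```

Call:
move_arm([
  {"xyz":[0,0,-10],"roll":0,"grip":100},
  {"xyz":[0,0,-25],"roll":0,"grip":100},
  {"xyz":[0,0,-40],"roll":0,"grip":100},
  {"xyz":[0,0,-40],"roll":0,"grip":100},
  {"xyz":[0,0,-40],"roll":0,"grip":100},
])

```text
time_s: 17.93
position: [0.456, 0.0478, 0.2324]
tcp_rot: [[0.877, 0.481, -0.002], [0.481, -0.877, 0.0], [-0.001, -0.001, -1.0]]
force: [0.9, 0.5, -0.1]
opening: 0.997
grasp_force: 0.0
```

Call:
move_arm([
  {"xyz":[0,35,0],"roll":0,"grip":100},
  {"xyz":[0,35,0],"roll":0,"grip":100},
  {"xyz":[0,35,0],"roll":0,"grip":100},
  {"xyz":[0,35,0],"roll":0,"grip":100},
  {"xyz":[0,0,0],"roll":0,"grip":100},
])

```text
time_s: 18.35
position: [0.5285, -0.0809, 0.2316]
tcp_rot: [[0.879, 0.477, 0.006], [0.477, -0.879, -0.005], [0.003, 0.007, -1.0]]
force: [1.3, 0.9, -0.5]
opening: 1.002
grasp_force: 0.0
```

```bash
python3 - <<'E'
from h import *
a,d1,K,T=cap("scene");P=cloud(d1,K,T)
b,d,K,T=cap("side");P2=cloud(d,K,T)
for Q,dd in((P,d1),(P2,d)):
  for c in((.457,.0475),(.597,.198)):
    m=(dd>0)&(np.hypot(Q[...,0]-c[0],Q[...,1]-c[1])<.035)&(Q[...,2]>.12)&(Q[...,2]<.132)
    print(m.sum(),Q[m].mean(0).round(4) if m.any() else None)
x=np.hstack([a[180:420,250:450],b[200:440,180:400]])
cv2.imwrite("pics/end.png",cv2.resize(x[...,::-1],None,fx=1.8,fy=1.8))
E
```

```text
174 [0.4581 0.0521 0.1239]
276 [0.5961 0.2015 0.1242]
257 [0.4575 0.0531 0.1245]
366 [0.5953 0.2026 0.1251]
```

View pics/end.png

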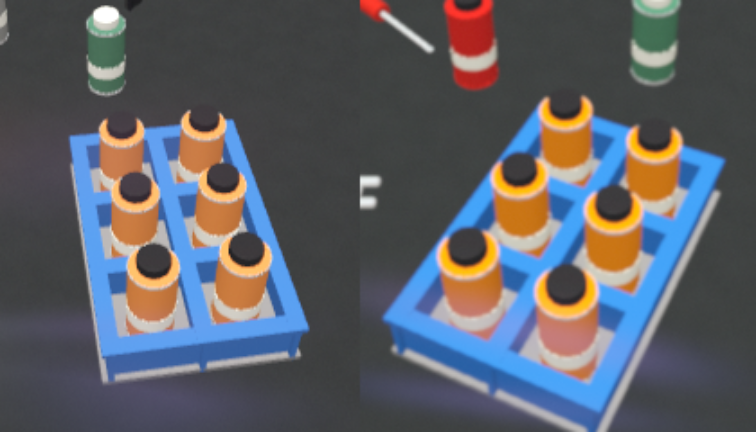

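All six cells hold an upright tin: C1 at (202,145) and C2 at (152,290) in the left half. The cap tops measure about 125 mm, so both tins are on the cell floors.

```bash
python3 -c "
from rig import bot
print(bot.hand_in())"
```

```text
the job is handed in; nothing more can be done
None
```

Both loose orange tins now stand upright on the floors of the two empty cells, and I handed the job in with the robot clear at about 18 s; the hand-in returned no verdict.

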